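# Switch on the heated towel rail with its key

## Task

Switch on the heated towel rail at its sloping control box: take the steel key out of its holder, push it fully home into the slot of the round lock cylinder, and turn it clockwise as far as it goes. Then throw the toggle lever up the slope, right over to its other stop, leaving the key in the lock and the tumbler, bottle and jar where they stand.

Things in the scene. Friction and masses are not known exactly. Their poses are not given: they have to be found in the camera images.
- console: White wedge-shaped control box, fixed: 170 deep (x), 280 wide (y), 45 high at its front edge (-x, facing the robot), 124 at the back. Its top face slopes 25 degrees, facing up and to the box's -x. Origin: centre of the underside; x to the back, y left, z up. On the face's mid-height stand the lock cylinder (75 left of the middle, +y) and the toggle lever (75 right of it, -y).
- barrel_mouth (a point): Centre of the slot's mouth on the end of the lock cylinder: a round steel knob with brass core, diameter 56, standing 44 out of the sloping face. z: the cylinder's axis, out of the face (25 degrees from vertical); x: along the slot's long side (a half turn gives the same slot); the axes turn with the cylinder. Slot 20 x 12, 40 deep, straight-sided.
- barrel (a joint): Turn of the lock cylinder, rad: grows clockwise looking at its face; hard stops at 0 and 1.3 (75 degrees). At 0 the slot's long side points up the slope; it starts at 0 to 0.25. About 0.08 N m of friction; it stays where it is left. The key has about 0.12 rad of play in the slot, so it must turn a little further than the cylinder.
- lever (a joint): Toggle lever, rad: 0 = off, leaning down-slope by 0.5 rad from the face's normal; 1.0 = on, leaning up-slope by 0.5 rad, with hard stops at both. It is hinged about the box's y. It starts at 0 to 0.15, is stiff (about 0.1 N m, 1.5 N near the tip) and stays where it is left, so push it right against its stop.
- lever_hinge (a point): Point on the lever's hinge line, 22 above the sloping face, in the middle of the lever's 70 x 56 x 25 grey base block.
- lever_tip (a point): Middle of the outer end of the toggle lever, 87 from the hinge; the black grip at its end is 26 wide (along the hinge line), 18 thick, 34 long, on a 16 x 10 steel stalk.
- key: Loose steel key, 128 long, about 0.15 kg, upright in its holder at the start. Origin: centre of the bit's end (low end); z along the key to the head. Bit 18 (x) x 10 (y), 38 long, its last 7 tapered to 12 x 5; round collar, diameter 32, z 38 to 44; stem, diameter 15, to z 78; flat head 40 wide (x), 13 thick (y), z 78 to 128. Fully home, the collar rests on the cylinder.
- key_collar (a point): Centre of the underside of the key's collar, on the key's axis, 38 from the bit's end; axes as the key's.
- keystand: White ceramic key holder fixed to the worktop, block 70 (x) x 60 (y) x 55 high on an 80 x 70 foot, with a slot 21 x 13 (long side along x), 44 deep in its top; the key's collar rests on the top face, so the bit's end is 17 above the worktop. Origin: centre of the underside.
- tumbler: Bystander: blue ceramic tumbler, loose, diameter 72, 100 high, upright; origin: centre of its underside. It and the key holder stand at the left and right of the control box, either way round.
- bottle: Bystander: white plastic bottle, loose, diameter 64, 170 high, behind and left of the control box; origin: centre of its underside.
- jar: Bystander: glass jar with a steel lid, loose, diameter 84, 90 high, behind and right of the control box; origin: centre of its underside.
There are look-alikes about, which are no part of the job. There is more than one size of the key; the one meant has the size given above.

How it is judged (in metres and radians):
On the way, in this order (a step that is already met when the one before it is completed fails the run):
1. the key is fully home in the lock cylinder (distance between key_collar and barrel_mouth below 0.006 m and angle between the z axis of key and the z axis of barrel_mouth, either way round below 0.2 rad), for 0.1 s.
2. the lock cylinder is turned clockwise to its stop by the key (value of joint barrel above 1.15 rad and distance between key_collar and barrel_mouth below 0.006 m), for 0.1 s.
3. after that, the toggle lever is thrown to on (value of joint lever above 0.85 rad), for 0.2 s.
At the end, for the whole second after the job is handed in: The key is released and at rest fully home in the lock (collar within 6 mm of the cylinder's mouth, axes within 0.2 rad), the cylinder is turned past 1.15 of 1.3 rad, and the toggle lever is on (past 0.85 of 1.0 rad) (all of step 2 and value of joint lever above 0.85 rad and angle between the z axis of key and the z axis of barrel_mouth, either way round below 0.2 rad and linear speed of key below 0.02 m/s); the robot touches nothing.
It fails at once if the tumbler, bottle or jar is moved by more than 30 mm (distance of any of tumbler, bottle, jar from where it was at the start of the episode above 0.03 m).
It fails at once if the tumbler, bottle or jar is knocked over (angle between any of tumbler, bottle, jar's own z axis and vertical above 0.5 rad).
It also fails if it takes over 58 s, if anything falls off the work surface, if the arm or the gripper's body presses on something with over 40 N, if the wrist force passes 120 N, or if a joint passes its speed limit or range.

## Robot

A 7-joint arm with a two-finger parallel gripper is mounted at the origin on the work surface. World frame = base frame: x ahead of the robot, y to its left, z up, the work surface at z = 0. Lengths are in mm, angles in rad, forces in N, time in s.
With the tool pointing down it reaches from about 400 to 900 mm from the base axis. Payload 5.6 kg.
Tool frame: the origin (TCP) lies at the very end of the fingers, on their centre line; the grasp point (between the pads) lies r.hold_point_z behind it (r.hold_point_z is the distance from the TCP to the grasp point, in mm); z points along the fingers, y is the line along which they close (so a half turn about z gives the same grasp; the last joint's range is limited). The gripper opens to 92 mm and grips with 3 to 60 N. Pads are 20 mm wide; open, the fingers measure 128 mm over their backs; the gripper's body (75 mm by 189 mm) begins 69 mm behind the grasp point.
Start: joints at [-1.295, 0.468, -0.012, 1.603, 0.006, 1.071, -0.056], TCP at [203.77, 617.242, 181.492] pointing down, gripper open.
Joint ranges: [-2.53, 2.53], [-0.31, 2.02], [-1.57, 1.55], [0.28, 2.44], [-1.29, 4.43], [0.15, 1.84], [-2.92, 2.92]. Speed limits (rad/s): [2.57, 2.57, 3.14, 3.14, 3.14, 3.14, 3.14].

## Interface

Orientations are given as a rotation vector (axis times angle).
In Python, from plant import r gives the robot as it stands.
- The arm moves only by the shell command python3 -m inch 'ROWS' [FORCE]. ROWS is a JSON object of lists of equal length, an entry for each row: "gripper": the finger opening in m, from 0 to 0.0919; "xyz": the shift along the world's x, y, z in m, a list of three; "rotation": the turn, a rotation vector about the world's x, y, z in degrees, a list of three. In form: {"gripper": [gripper, ...], "xyz": [[tx, ty, tz], ...], "rotation": [[wx, wy, wz], ...]}. A call has 1 to 8 rows; each row shifts and turns the commanded pose from where the row before left it; what a row does not reach is not made up. A row lasts 1/12 s, in which the tool goes at most 41.7 mm and 7.16 degrees, less where a joint would pass 70% of its speed; a pose out of reach is approached as far as the arm can. A call is refused whole if a number of a shift passes 0.0417 or a number of a turn 7.16, either way. A call with a gripper value outside its range is refused whole. The fingers move at their own pace and stop on an object; FORCE is the grip in N (left out, the last holds). Time passes only in rows, so rows that do not move let the fingers close. It gives the time, the measured TCP pose, the force, the opening and the grip force at its end, in the units of the state.
- r.read_state(): the state, without advancing time (a new reading comes with each control period).
- r.grab_frame(name): name is "side" or "top" or "wrist"; returns a dict with "frame" (420x560x3 uint8, red, green, blue), "range_z" (420x560 float32, mm along the optical axis (not along the pixel's ray), 0 where there is no reading), "fx", "fy", "cx", "cy" (pixels), "cam_to_world" (4x4, takes a point from camera to world coordinates); the wrist camera has in their place "hand_eye" (4x4, takes a point from camera to tool coordinates, whose origin is the TCP and whose axes are the flange's). Camera axes: x right, y up, looking along -z (the intrinsics and any distortion apply to the point x, -y, -z); pixel columns grow to the right and rows downward; lengths in mm; the calibration is good to about 2 mm. A picture is of the moment at which its call begins: read the wrist's pose just before it.
- r.close_job(): hands the job in; it is judged then, once.
The state is a dict: "time_s": time; "qpos": joint angles; "joint_velocities": joint speeds; "joint_torque": joint torques, N m; "position": TCP position; "orientation": TCP orientation; "ft_force": force on the tool from outside, world axes, zero at the start; "moment": the same for the moment, N m; "finger_gap": opening from 0.0 (shut) to 1.0 (fully open); "gripper_force": force on a finger pad.
Only numpy, scipy, OpenCV 4.12 (cv2) and the standard library are available. Lean on these libraries where they do the work, as an engineer would, in place of code of your own. Each camera call takes 0.05 s, during which the arm holds its last target. There are 200 camera calls.

## Working session

There is one attempt and no reset: what is moved stays moved. The work goes in short steps, Python scripts to look and compute and a shell command to move; the robot and the scene stay as the last step left them, time stands still between calls to the robot, and variables do not carry over. Pictures are saved under pics/ and viewed, at most 13 in all, crops included, and the job is handed in when it is done.

```bash
ls; mkdir -p pics; python3 - <<'E'
from plant import r
import cv2,numpy as np
print(r.read_state(), r.hold_point_z)
ims=[]
for n in ("side","top"):
    f=r.grab_frame(n); np.savez(f"pics/{n}0.npz",**f); cv2.imwrite(f"pics/{n}0.png",f["frame"][:,:,::-1]); print(n,f["cam_to_world"],f["fx"],f["fy"],f["cx"],f["cy"],[k for k in f])
E
```

```text
pics
{'time_s': 0.0, 'qpos': array([-1.29499955,  0.46835882, -0.01159389,  1.60362809,  0.00601769,
        1.07140765, -0.05631176]), 'joint_velocities': array([ 0.00157386,  0.00079656, -0.00106342, -0.0005715 ,  0.00104446,
        0.00023456,  0.00047748]), 'joint_torque': array([ 5.53861264e-04, -5.20552969e+01, -1.25828624e-02, -2.43761337e+01,
       -5.67436893e-02,  1.70109380e-02,  1.55507169e-04]), 'position': array([203.60446831, 616.60606637, 180.55047426]), 'orientation': array([-4.98741427e-01, -3.10161019e+00,  2.76836944e-03]), 'ft_force': array([ 0.01677117, -1.49782887, -0.59734696]), 'moment': array([-0.01210914, -0.04978645, -0.01851543]), 'gripper_force': 0.0, 'finger_gap': 0.9999812201743412} 18.700000000000003
side [[ 9.96960124e-01  3.89409441e-02 -6.74841788e-02  4.92125323e+02]
 [-7.74714280e-02  5.87585119e-01 -8.05445160e-01 -6.70445261e+02]
 [ 8.28790434e-03  8.08224802e-01  5.88815744e-01  6.12399639e+02]
 [ 0.00000000e+00  0.00000000e+00  0.00000000e+00  1.00000000e+00]] 394.82796966855346 394.82796966855346 278.79237710554344 210.58142868824063 ['frame', 'range_z', 'fx', 'fy', 'cx', 'cy', 'cam_to_world']
top [[-2.34518193e-02  9.92928758e-01 -1.16372221e-01  4.20666662e+02]
 [-9.99699013e-01 -2.24529949e-02  9.88669186e-03  1.94215871e+01]
 [ 7.20387578e-03  1.16569056e-01  9.93156463e-01  1.35958877e+03]
 [ 0.00000000e+00  0.00000000e+00  0.00000000e+00  1.00000000e+00]] 471.7843411017393 471.7843411017393 268.6028930266014 207.1907064269166 ['frame', 'range_z', 'fx', 'fy', 'cx', 'cy', 'cam_to_world']
```

View pics/top0.png

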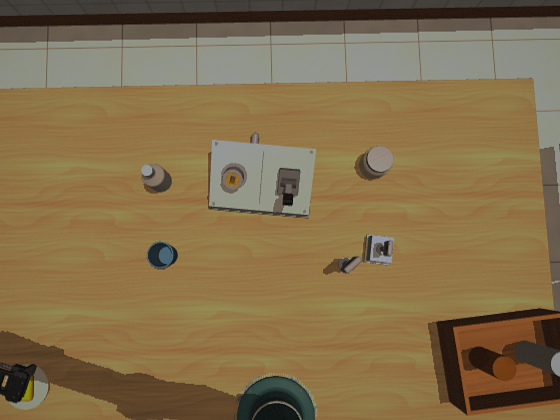

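View pics/side0.png

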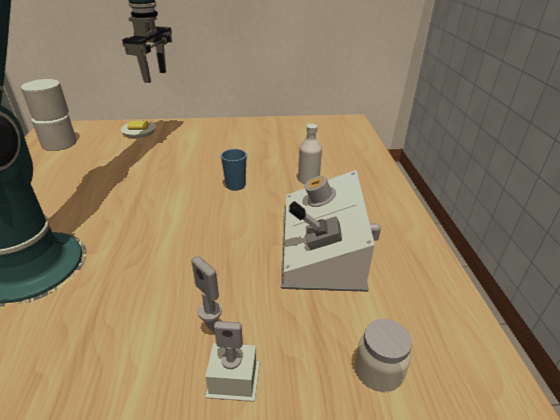

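Key candidates: the one in the white holder (top 380,248; side 230,345), and one leaning outside the holder, looking larger (top 350,265; side 207,290). The one in the holder fits "upright in its holder"; I'll confirm it with a crop and measured sizes.

```bash
cat > h.py <<'E'
import numpy as np,cv2
def load(n): return dict(np.load(f"pics/{n}.npz"))
def cloud(f,T=None):
    T=f["cam_to_world"] if T is None else T
    v,u=np.mgrid[:420,:560]; d=f["range_z"].astype(float)
    P=np.stack([(u-f["cx"])/f["fx"]*d,-(v-f["cy"])/f["fy"]*d,-d],-1)
    W=P@T[:3,:3].T+T[:3,3]; W[d==0]=np.nan
    return W
E
python3 - <<'E'
from h import *
s=load("side0");t=load("top0")
a=cv2.resize(s["frame"][245:405,170:270],None,fx=4,fy=4-0.3,interpolation=2)[:592]
b=cv2.resize(t["frame"][220:290,320:400],None,fx=4.9,fy=4.9,interpolation=2)
c=np.zeros((592,800,3),np.uint8);c[:a.shape[0],:a.shape[1]]=a;c[:b.shape[0],400:400+b.shape[1]]=b[:,:400]
cv2.imwrite("pics/crop1.png",c[:,:,::-1])
S=cloud(s);T=cloud(t)
np.set_printoptions(precision=1,suppress=True)
for n,(u,v) in dict(head=(228,325),headtopL=(219,324),headtopR=(240,325),foot=(240,392),standtop=(245,352),bighead=(200,262),bigheadlow=(210,295),bigcollar=(209,313),knob=(316,183),leverTip=(297,211)).items(): print("S",n,S[v,u])
for n,(u,v) in dict(head=(387,246),stand=(372,240),big=(354,262),knob=(232,180),lever=(288,198),blk=(288,172),c1=(214,143),c2=(314,151),c3=(211,207),c4=(308,214),tumb=(161,250),bottle=(150,170),jar=(378,160)).items(): print("T",n,T[v,u])
E
```

```text
S head [ 451.2 -303.7  144. ]
S headtopL [ 438.2 -301.3  144.2]
S headtopR [ 468.4 -304.6  143.4]
S foot [ 462.1 -333.6   16.3]
S standtop [ 472.  -289.1   55.3]
S bighead [ 405.1 -195.8  168.8]
S bigheadlow [ 418.3 -223.4  120.4]
S bigcollar [ 410.  -209.9   59.9]
S knob [644.4 107.9 119.3]
S leverTip [579.4 -53.8 158.8]
T head [ 455.8 -296.4  138.9]
T stand [ 475.8 -278.    52.4]
T big [ 416.8 -203.5  168.8]
T knob [645.6 104.5  93.9]
T lever [583.7 -42.8 161.1]
T blk [658.7 -46.7 123.1]
T c1 [741.6 149.2 124.6]
T c2 [ 714.4 -118.1  122.6]
T c3 [581.4 170.1  24.2]
T c4 [ 553.1 -103.7   44.1]
T tumb [463.3 316.    5.4]
T bottle [662.3 308.2 172. ]
T jar [ 692.2 -295.6   94.1]
```

View pics/crop1.png

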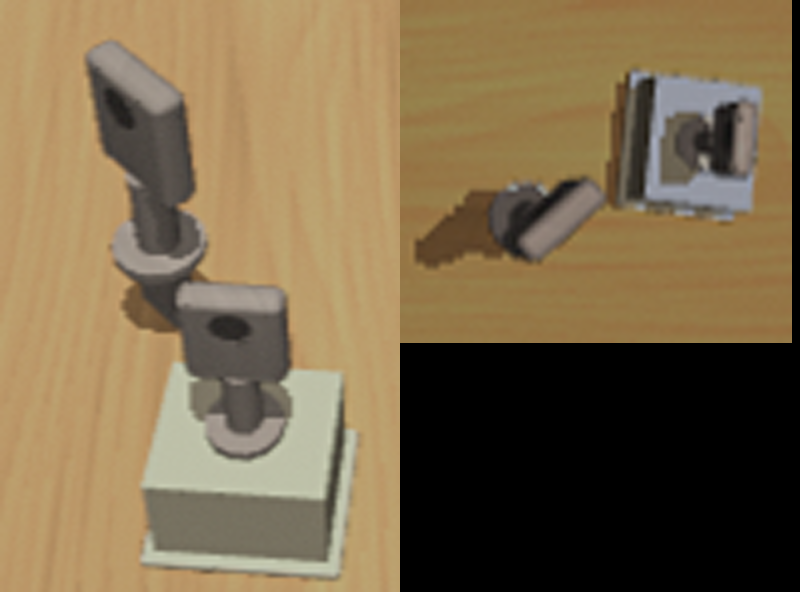

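The upright key in the white holder has its head top at z≈144 (17+128=145), which fits. The other stands free with its top at 169, so it is the oversized look-alike. Next are coarse poses.

```bash
python3 - <<'E'
from h import *
np.set_printoptions(precision=2,suppress=True)
s=load("side0");t=load("top0");S=cloud(s);T=cloud(t)
P=np.vstack([S.reshape(-1,3),T.reshape(-1,3)]);P=P[~np.isnan(P[:,0])]
for nm,C in (("S",S.reshape(-1,3)),("T",T.reshape(-1,3))):
    def box(c,h,z0,z1):
        m=(abs(C[:,0]-c[0])<h)&(abs(C[:,1]-c[1])<h)&(C[:,2]>z0)&(C[:,2]<z1);return C[m]
    q=box((460,-300),60,51,58);print(nm,"standtop",len(q),cv2.minAreaRect(q[:,:2].astype(np.float32)),q[:,2].mean())
    q=box((455,-300),45,139,150);print("headtop",len(q),cv2.minAreaRect(q[:,:2].astype(np.float32)) if len(q)>3 else 0, q.mean(0),q.min(0),q.max(0))
    # face plane
    m=(C[:,0]>560)&(C[:,0]<740)&(C[:,1]>-110)&(C[:,1]<165)&(C[:,2]>40)&(C[:,2]<130);q=C[m]
    for k in range(15):
        c=q.mean(0) if k==0 else c
        A=np.c_[q[:,:2],np.ones(len(q))]
        if k==0: w=np.ones(len(q),bool); co=np.array([.466,0,44-.466*560])
        w=abs(q[:,2]-A@co)<(12 if k<5 else 4); co=np.linalg.lstsq(A[w],q[w][:,2],rcond=None)[0]
    n=np.array([-co[0],-co[1],1]);n/=np.linalg.norm(n);print("face",co,w.sum(),"n",n,"tilt",np.degrees(np.arccos(n[2])),"yaw",np.degrees(np.arctan2(-n[1],-n[0])))
    print(" facerect",cv2.minAreaRect(q[w][:,:2].astype(np.float32)))
    hh=(q-np.array([650,20,co@[650,20,1]]))@n
    c2=C[~np.isnan(C[:,0])]; hh=(c2-np.array([650,20,co@[650,20,1]]))@n
    k=c2[(abs(hh-44)<4)&(np.hypot(c2[:,0]-640,c2[:,1]-105)<60)];print("knobtop",len(k),k.mean(0),cv2.minAreaRect(k[:,:2].astype(np.float32)))
    k=c2[(hh>60)&(np.hypot(c2[:,0]-590,c2[:,1]+50)<80)];print("levertop",len(k),k.mean(0),k.max(0))
E
```

```text
S standtop 1174 ((449.3255615234375, -302.3345947265625), (62.18604278564453, 70.23580932617188), 81.6972427368164) 54.97377134348278
headtop 238 ((449.0765075683594, -303.3260498046875), (13.577603340148926, 39.363224029541016), 81.31721496582031) [ 449.59 -304.35  143.57] [ 429.4  -311.52  139.03] [ 468.45 -294.62  146.63]
face [   0.46   -0.05 -214.61] 4375 n [-0.42  0.05  0.91] tilt 24.992915521228277 yaw -6.225875879276521
 facerect ((650.4579467773438, 26.691734313964844), (281.32208251953125, 169.91171264648438), 84.8479995727539)
knobtop 236 [639.88  98.97 124.75] ((639.5430908203125, 100.30142211914062), (48.65583801269531, 54.73646545410156), 31.46148109436035)
levertop 259 [582.89 -48.27 153.56] [606.32 -29.69 168.67]
T standtop 293 ((450.51214599609375, -301.62445068359375), (61.05912399291992, 70.1660385131836), 81.53846740722656) 54.71927693626077
headtop 77 ((450.3667907714844, -301.6958923339844), (13.882682800292969, 37.13151550292969), 81.22563934326172) [ 450.46 -301.05  144.1 ] [ 432.35 -308.36  139.5 ] [ 468.47 -292.34  149.81]
face [   0.46   -0.05 -215.44] 4505 n [-0.42  0.05  0.91] tilt 25.02509787137862 yaw -6.331300078014438
 facerect ((650.4146728515625, 26.00244903564453), (278.8912658691406, 170.4618682861328), 84.0669174194336)
knobtop 277 [642.1  102.06 125.5 ] ((642.17822265625, 101.60203552246094), (51.652462005615234, 49.84434509277344), 55.903236389160156)
levertop 137 [583.15 -41.41 158.13] [608.05 -29.41 172.83]
```

```bash

python3 -m inch '{"gripper":[0.0919,0.0919,0.0919,0.0919,0.0919,0.0919,0.0919,0.0919],"xyz":[[0.016,-0.021,0.003],[0.016,-0.021,0.003],[0.016,-0.021,0.003],[0.016,-0.021,0.003],[0.016,-0.021,0.003],[0.016,-0.021,0.003],[0.016,-0.021,0.003],[0.016,-0.021,0.003]],"rotation":[[0,0,1.5],[0,0,1.5],[0,0,1.5],[0,0,1.5],[0,0,1.5],[0,0,1.5],[0,0,1.5],[0,0,1.5]]}'
python3 -m inch '{"gripper":[0.0919,0.0919,0.0919,0.0919,0.0919,0.0919,0.0919,0.0919],"xyz":[[0.016,-0.021,0.003],[0.016,-0.021,0.003],[0.016,-0.021,0.003],[0.016,-0.021,0.003],[0.016,-0.021,0.003],[0.016,-0.021,0.003],[0.016,-0.021,0.003],[0.016,-0.021,0.003]],"rotation":[[-0.16,-1.56,0],[-0.16,-1.56,0],[-0.16,-1.56,0],[-0.16,-1.56,0],[-0.16,-1.56,0],[-0.16,-1.56,0],[-0.16,-1.56,0],[-0.16,-1.56,0]]}'
python3 -m inch '{"gripper":[0.0919,0.0919,0.0919,0.0919,0.0919,0.0919,0.0919,0.0919],"xyz":[[0.016,-0.021,0.003],[0.016,-0.021,0.003],[0.016,-0.021,0.003],[0.016,-0.021,0.003],[0.016,-0.021,0.003],[0.016,-0.021,0.003],[0.016,-0.021,0.003],[0,0,0]],"rotation":[[-0.16,-1.56,0],[-0.16,-1.56,0],[-0.16,-1.56,0],[-0.16,-1.56,0],[-0.16,-1.56,0],[-0.16,-1.56,0],[-0.16,-1.56,0],[-0.16,-1.56,0]]}'
cat >> h.py <<'E'
from scipy.spatial.transform import Rotation as R
def shot(n):
    from plant import r
    st=r.read_state(); f=r.grab_frame("wrist"); f["pos"]=st["position"];f["ori"]=st["orientation"]
    np.savez(f"pics/{n}.npz",**f); cv2.imwrite(f"pics/{n}.png",f["frame"][:,:,::-1]); return f
def tw(f):
    M=np.eye(4);M[:3,:3]=R.from_rotvec(f["ori"]).as_matrix();M[:3,3]=f["pos"];return M@f["hand_eye"]
E
python3 - <<'E'
from h import *
f=shot("w1"); np.set_printoptions(precision=3,suppress=True)
print(f["hand_eye"],f["fx"],f["cx"],f["cy"],f["pos"],R.from_rotvec(f["ori"]).as_matrix(),[k for k in f])
E
```

```text
time_s: 0.77
position: [332.2, 447.9, 205.3]
orientation: [-0.17, -3.137, 0.001]
ft_force: [-0.2, -0.5, -0.8]
finger_gap: 0.998
gripper_force: 0.0
time_s: 1.43
position: [461.0, 279.2, 229.9]
orientation: [0.159, 2.916, -0.015]
ft_force: [0.1, 1.3, 0.0]
finger_gap: 1.004
gripper_force: 0.0
time_s: 2.1
position: [574.7, 128.0, 251.9]
orientation: [0.157, 2.695, -0.032]
ft_force: [0.7, -0.1, -0.2]
finger_gap: 0.995
gripper_force: 0.0
[[  -0.       0.97     0.243   67.419]
 [   1.      -0.       0.001   -0.816]
 [   0.001    0.243   -0.97  -202.345]
 [   0.       0.       0.       1.   ]] 309.32949134222997 282.81972790209136 207.1999310493782 [574.737 127.979 251.868] [[-0.898  0.116  0.426]
 [ 0.106  0.993 -0.047]
 [-0.428  0.002 -0.904]] ['frame', 'range_z', 'fx', 'fy', 'cx', 'cy', 'hand_eye', 'pos', 'ori']
```

View pics/w1.png

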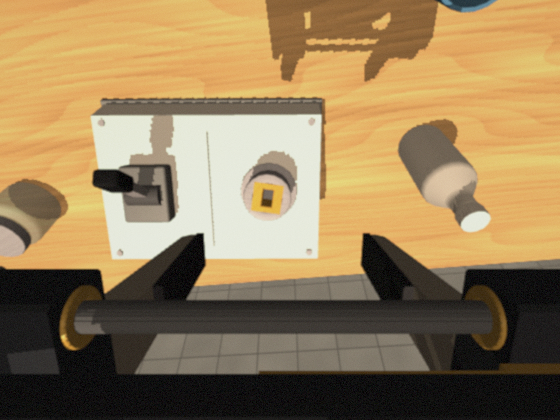

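The wrist view shows the lock's brass core at (267,198) with its dark slot, and the lever grip at (115,180) leaning down-slope. I'll measure the lock from this.

```bash
python3 - <<'E'
from h import *
np.set_printoptions(precision=2,suppress=True)
f=load("w1");T=tw(f);W=cloud(f,T)
yaw=np.radians(-6.1);a=np.radians(25)
n=np.array([-np.sin(a)*np.cos(yaw),-np.sin(a)*np.sin(yaw),np.cos(a)])
# face plane from wrist
q=W[120:255,110:315].reshape(-1,3);q=q[~np.isnan(q[:,0])]
co=np.array([.46,-.05,-215.])
for k in range(20):
    A=np.c_[q[:,:2],np.ones(len(q))];w=abs(q[:,2]-A@co)<(10 if k<8 else 3);co=np.linalg.lstsq(A[w],q[w][:,2],rcond=None)[0]
m=np.array([-co[0],-co[1],1]);m/=np.linalg.norm(m);print("face",co,m,np.degrees(np.arccos(m[2])),np.degrees(np.arctan2(-m[1],-m[0])))
n=m
q=W.reshape(-1,3);hh=(W-np.array([650,20,co@[650,20,1]]))@n
print("facerect",cv2.minAreaRect(W[(abs(hh)<3)&(np.mgrid[:420,:560][0]<265)&(np.mgrid[:420,:560][0]>95)&(np.mgrid[:420,:560][1]<335)&(np.mgrid[:420,:560][1]>80)][:,:2].astype(np.float32)))
sub=np.zeros_like(hh,bool);sub[150:235,235:305]=1
k=sub&(abs(hh-44)<5);print("knobtop h",np.nanmedian(hh[k]),k.sum())
# pixel rays -> plane at h=44, face coords (u upslope, v left)
o=np.array([650,20,co@[650,20,1]]);ez=n;ev=np.cross(n,[1,0,0]);ey=np.array([0.106,.994,0]);ex=np.cross(ey,ez);ex/=np.linalg.norm(ex);ey=np.cross(ez,ex)
def ray(u,v,h=44):
    d=T[:3,:3]@np.array([(u-f["cx"])/f["fx"],-(v-f["cy"])/f["fy"],-1]);c=T[:3,3];s=((o-c)@n+h)/(d@n);return c+s*d
vv,uu=np.nonzero(k);pts=np.array([[ (ray(u,v)-o)@ex,(ray(u,v)-o)@ey] for u,v in zip(uu,vv)],np.float32)
c,rad=cv2.minEnclosingCircle(pts);print("circle",c,rad,"ctr",o+44*n+c[0]*ex+c[1]*ey)
hsv=cv2.cvtColor(f["frame"],cv2.COLOR_RGB2HSV)
br=sub&(hsv[...,1]>150)&(hsv[...,2]>90);br=sub&(cv2.morphologyEx(br.astype(np.uint8),cv2.MORPH_OPEN,np.ones((2,2)))>0)
vv,uu=np.nonzero(br);pts=np.array([[ (ray(u,v)-o)@ex,(ray(u,v)-o)@ey] for u,v in zip(uu,vv)],np.float32)
rc=cv2.minAreaRect(pts);print("brass",br.sum(),rc,"ctr",o+44*n+rc[0][0]*ex+rc[0][1]*ey)
# rectified view of knob top, 0.2 mm/px, rows: up slope = up, cols: left(+y) to left
cc=np.array(c);H=80
src=np.float32([(u,v) for u,v in [(240,170),(295,170),(295,228),(240,228)]])
dst=np.float32([[ (300-8*((ray(u,v)-o)@ey-cc[1])),(300-8*((ray(u,v)-o)@ex-cc[0]))] for u,v in src])
img=cv2.warpPerspective(f["frame"],cv2.getPerspectiveTransform(src,dst),(600,600),flags=cv2.INTER_CUBIC)
cv2.circle(img,(300,300),4,(255,0,0),-1);cv2.imwrite("pics/rect1.png",img[:,:,::-1])
print("ex",ex,"ey",ey)
E
```

```text
face [   0.47   -0.05 -217.74] [-0.42  0.05  0.91] 25.097556726939924 -6.506068910492543
facerect ((652.3677368164062, 23.419998168945312), (280.90850830078125, 171.779052734375), 83.51520538330078)
knobtop h 43.589004428732174 1604
circle (1.8399533033370972, 79.23066711425781) 27.70867919921875 ctr [641.62 100.71 124.09]
brass 622 ((3.267214775085449, 80.67623901367188), (32.6019287109375, 32.50239562988281), 82.03514862060547) ctr [643.06 102.01 124.69]
ex [ 0.9  -0.1   0.42] ey [ 0.11  0.99 -0.  ]
```

View pics/rect1.png

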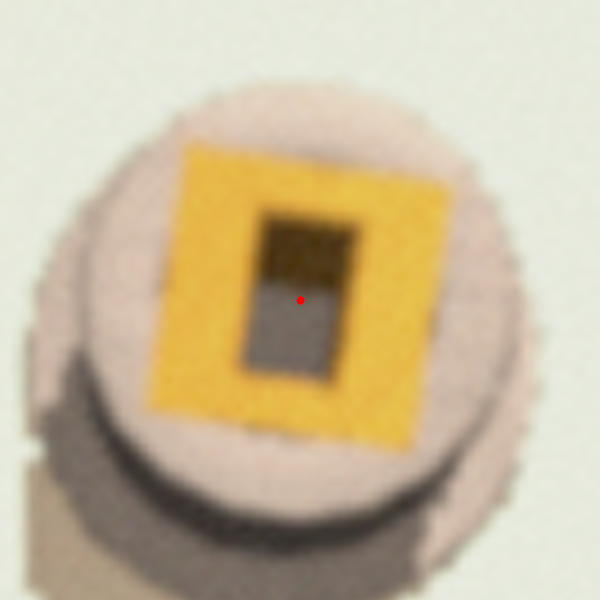

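Rectified at 8 px/mm, the brass square's centre is at (301,297), so the mouth is at about (642.0,100.7,124.3). The slot is turned about 8.6° clockwise (0.15 rad). Next I'll look at the key from above.

```bash

python3 -m inch '{"gripper":[0.0919,0.0919,0.0919,0.0919,0.0919,0.0919,0.0919,0.0919],"xyz":[[-0.008,-0.027,0.001],[-0.008,-0.027,0.001],[-0.008,-0.027,0.001],[-0.008,-0.027,0.001],[-0.008,-0.027,0.001],[-0.008,-0.027,0.001],[-0.008,-0.027,0.001],[-0.008,-0.027,0.001]],"rotation":[[0.17,1.56,-0.1],[0.17,1.56,-0.1],[0.17,1.56,-0.1],[0.17,1.56,-0.1],[0.17,1.56,-0.1],[0.17,1.56,-0.1],[0.17,1.56,-0.1],[0.17,1.56,-0.1]]}' | sed -n 2,3p
python3 -m inch '{"gripper":[0.0919,0.0919,0.0919,0.0919,0.0919,0.0919,0.0919,0.0919],"xyz":[[-0.008,-0.027,0.001],[-0.008,-0.027,0.001],[-0.008,-0.027,0.001],[-0.008,-0.027,0.001],[-0.008,-0.027,0.001],[-0.008,-0.027,0.001],[-0.008,-0.027,0.001],[-0.008,-0.027,0.001]],"rotation":[[0.17,1.56,-0.1],[0.17,1.56,-0.1],[0.17,1.56,-0.1],[0.17,1.56,-0.1],[0.17,1.56,-0.1],[0.17,1.56,-0.1],[0.17,1.56,-0.1],[0.17,1.56,-0.1]]}' | sed -n 2,3p
python3 -m inch '{"gripper":[0.0919,0.0919],"xyz":[[0,0,0],[0,0,0]],"rotation":[[0,0,0],[0,0,0]]}'
python3 - <<'E'
from h import *
f=shot("w2"); np.set_printoptions(precision=3,suppress=True)
T=tw(f);W=cloud(f,T);RM=R.from_rotvec(f["ori"]).as_matrix();print(f["pos"],RM)
for z0,z1,n in((139,149,"head"),(51,58,"stand")):
    m=(abs(W[...,0]-450)<50)&(abs(W[...,1]+302)<50)&(W[...,2]>z0)&(W[...,2]<z1)
    q=W[m];rc=cv2.minAreaRect(q[:,:2].astype(np.float32));v,u=np.nonzero(m)
    print(n,len(q),rc,np.median(q[:,2]),u.min(),u.max(),v.min(),v.max())
E
```

```text
position: [507.1, -82.9, 258.9]
orientation: [0.178, 2.918, -0.016]
position: [443.2, -298.8, 266.7]
orientation: [-0.212, -3.133, 0.004]
time_s: 3.65
position: [443.2, -299.1, 266.3]
orientation: [-0.218, -3.133, 0.006]
ft_force: [0.3, 0.7, -0.4]
finger_gap: 1.0
gripper_force: 0.0
[ 443.15  -299.065  266.288] [[-0.99   0.139 -0.001]
 [ 0.139  0.99  -0.004]
 [ 0.001 -0.004 -1.   ]]
head 415 ((451.0275573730469, -304.1133117675781), (12.116375923156738, 38.7104606628418), 81.66065979003906) 143.8099163220768 275 286 184 219
stand 1654 ((451.5547180175781, -304.3830261230469), (59.94624328613281, 69.48001098632812), 81.85248565673828) 54.49803783521156 259 303 162 212
```

View pics/w2.png

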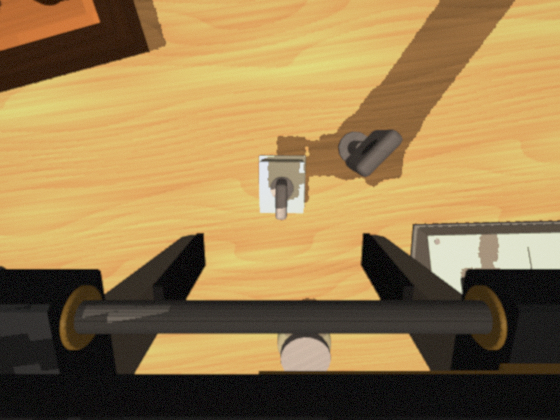

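Wrist view: the holder is at (281,184) with the thin head end at (281,212); the look-alike stands at (370,150) and stays clear of narrowed fingers. Now I descend.

```bash

python3 -m inch '{"gripper":[0.05,0.05,0.05,0.05,0.05,0.05,0.05,0.05],"xyz":[[0.004,-0.0025,-0.02],[0.004,-0.0025,-0.02],[0,0,-0.02],[0,0,-0.02],[0,0,-0.02],[0,0,-0.02],[0,0,-0.02],[0,0,-0.015]],"rotation":[[0,0,0],[0,0,0],[0,0,0],[0,0,0],[0,0,0],[0,0,0],[0,0,0],[0,0,0]]}'
python3 -m inch '{"gripper":[0.05,0.05,0.05],"xyz":[[0,0,-0.011],[0,0,0],[0,0,0]],"rotation":[[0,0,0],[0,0,0],[0,0,0]]}'
```

```text
time_s: 4.37
position: [451.9, -300.2, 109.9]
orientation: [-0.21, -3.133, 0.002]
ft_force: [0.6, 0.5, 0.4]
finger_gap: 0.544
gripper_force: 0.0
time_s: 4.62
position: [452.0, -301.9, 100.5]
orientation: [-0.213, -3.134, 0.004]
ft_force: [0.5, -0.8, 0.0]
finger_gap: 0.549
gripper_force: 0.0
```

```bash

python3 -m inch '{"gripper":[0,0,0,0,0,0],"xyz":[[0,0,0],[0,0,0],[0,0,0],[0,0,0],[0,0,0],[0,0,0]],"rotation":[[0,0,0],[0,0,0],[0,0,0],[0,0,0],[0,0,0],[0,0,0]]}' 45
python3 -m inch '{"gripper":[0,0,0,0,0,0,0,0],"xyz":[[0,0,0.004],[0,0,0.01],[0,0,0.02],[0,0,0.02],[0,0,0.02],[0,0,0.02],[0,0,0.02],[0,0,0.01]],"rotation":[[0,0,0],[0,0,0],[0,0,0],[0,0,0],[0,0,0],[0,0,0],[0,0,0],[0,0,0]]}'
```

```text
time_s: 5.12
position: [451.9, -302.8, 100.7]
orientation: [0.215, 3.134, -0.005]
ft_force: [-0.1, 0.3, 1.3]
finger_gap: 0.136
gripper_force: 45.1
time_s: 5.78
position: [452.5, -303.6, 227.4]
orientation: [0.216, 3.131, -0.007]
ft_force: [-0.3, -0.9, -1.3]
finger_gap: 0.136
gripper_force: 45.0
```

```bash
python3 - <<'E'
from h import *
np.set_printoptions(precision=3,suppress=True)
a=np.radians(25.0);yaw=np.radians(-6.3)
ex=np.array([np.cos(a)*np.cos(yaw),np.cos(a)*np.sin(yaw),np.sin(a)]);n=np.array([-np.sin(a)*np.cos(yaw),-np.sin(a)*np.sin(yaw),np.cos(a)]);ey=np.cross(n,ex)
# slot measured with ex=(.9,-.1,.42) yaw -6.1 -> same within .2
t=np.radians(8.5);xs=np.cos(t)*ex-np.sin(t)*ey
G=np.c_[-xs,np.cross(n,xs),-n];print(G,n,xs,ey)
from plant import r
C=R.from_rotvec(r.read_state()["orientation"]);print(C.as_matrix())
print("delta deg",np.degrees((R.from_matrix(G)*C.inv()).as_rotvec()))
E
```

```text
[[-0.875  0.242  0.42 ]
 [ 0.245  0.968 -0.046]
 [-0.418  0.062 -0.906]] [-0.42   0.046  0.906] [ 0.875 -0.245  0.418] [ 0.11   0.994 -0.   ]
[[-0.991  0.137  0.003]
 [ 0.137  0.991 -0.005]
 [-0.003 -0.004 -1.   ]]
delta deg [ -0.974 -24.847  -6.754]
```

```bash

python3 -m inch '{"gripper":[0,0,0,0,0,0,0,0],"xyz":[[0.005,0.015,0.008],[0.005,0.022,0.008],[0.005,0.022,0.008],[0.005,0.022,0.008],[0.005,0.022,0.008],[0.005,0.022,0.008],[0.005,0.022,0.008],[0.005,0.022,0.008]],"rotation":[[0,0,0],[0,0,0],[0,0,0],[0,0,0],[0,0,0],[0,0,0],[0,0,0],[0,0,0]]}' | sed -n 2p
python3 -m inch '{"gripper":[0,0,0,0,0,0,0,0],"xyz":[[0.007,0.022,0],[0.007,0.022,0],[0.007,0.022,0],[0.007,0.022,0],[0.007,0.022,0],[0.007,0.022,0],[0.007,0.022,0],[0.007,0.022,0]],"rotation":[[-0.06,-1.55,-0.42],[-0.06,-1.55,-0.42],[-0.06,-1.55,-0.42],[-0.06,-1.55,-0.42],[-0.06,-1.55,-0.42],[-0.06,-1.55,-0.42],[-0.06,-1.55,-0.42],[-0.06,-1.55,-0.42]]}' | sed -n 2p
python3 -m inch '{"gripper":[0,0,0,0,0,0,0,0],"xyz":[[0.007,0.015,0],[0.006,0.011,0],[0,0,0],[0,0,0],[0,0,0],[0,0,0],[0,0,0],[0,0,0]],"rotation":[[-0.06,-1.55,-0.42],[-0.06,-1.55,-0.42],[-0.06,-1.55,-0.42],[-0.06,-1.55,-0.42],[-0.06,-1.55,-0.42],[-0.06,-1.55,-0.42],[-0.06,-1.55,-0.42],[-0.06,-1.55,-0.42]]}' | sed -n 2,3p
python3 -m inch '{"gripper":[0,0,0,0],"xyz":[[0,0,0],[0,0,0],[0,0,0],[0,0,0]],"rotation":[[0,0,0],[0,0,0],[0,0,0],[0,0,0]]}'
python3 - <<'E'
from h import *
f=shot("w3"); np.set_printoptions(precision=3,suppress=True)
for i in range(4):
    g=shot(f"w3{i}");print(g["pos"],np.degrees(g["ori"]))
print(f["pos"],R.from_rotvec(f["ori"]).as_matrix())
c=f["frame"][150:270,180:340];cv2.imwrite("pics/w3c.png",cv2.resize(c,None,fx=5,fy=5,interpolation=2)[:,:,::-1])
E
```

```text
position: [491.5, -132.7, 288.9]
position: [547.5, 43.0, 288.5]
position: [560.2, 67.9, 288.3]
orientation: [0.348, 2.687, 0.013]
time_s: 8.12
position: [561.1, 68.0, 288.7]
orientation: [0.348, 2.687, 0.013]
ft_force: [0.6, 0.4, -0.8]
finger_gap: 0.136
gripper_force: 45.0
[561.098  68.053 288.656] [ 19.922 153.965   0.752]
[561.035  68.087 288.583] [ 19.916 153.968   0.749]
[561.     68.102 288.528] [ 19.914 153.968   0.748]
[560.935  68.15  288.471] [ 19.907 153.973   0.746]
[561.065  68.03  288.66 ] [[-0.877  0.241  0.416]
 [ 0.245  0.969 -0.045]
 [-0.414  0.063 -0.908]]
```

View pics/w3c.png

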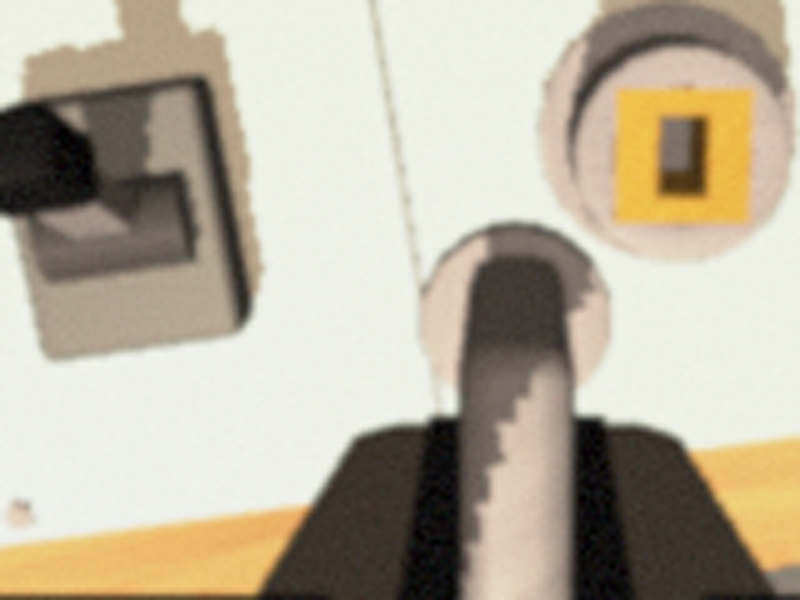

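The crop shows the slot square to the view at (683,156), i.e. px (316,181). The key's collar spans x 420–610 with its far edge at y≈222, i.e. px column 282.6, row 194. The yaw is aligned. Now I compute the relative offset.

```bash
python3 - <<'E'
from h import *
np.set_printoptions(precision=2,suppress=True)
f=load("w3");H=f["hand_eye"]
W=cloud(f,H) # tool frame
print("near slot", [W[v,u] for u,v in ((308,181),(324,181),(316,170),(316,192))])
print("z of mouth",np.nanmedian(W[165:198,300:333,2]))
def ray(u,v,z):
    d=H[:3,:3]@np.array([(u-f["cx"])/f["fx"],-(v-f["cy"])/f["fy"],-1]);c=H[:3,3];return c+(z-c[2])/d[2]*d
zs=W[165:200,298:338,2].ravel();zs=zs[~np.isnan(zs)];print(np.percentile(zs,[5,25,50,75,95]))
zm=np.percentile(zs,25)
print("mouth tool",ray(316.,181.,zm))
for z in(39,45): print("collar far edge",z,ray(282.6,194.0,z), "sides",ray(263.6,212,z)[1],ray(301.6,212,z)[1])
# collar & head points in cloud
m=(abs(W[...,0])<25)&(abs(W[...,1])<25)&(W[...,2]>34)&(W[...,2]<48);q=W[m];print("collar cloud",len(q),q.min(0),q.max(0),np.median(q[:,2]))
m=(abs(W[...,0])<30)&(abs(W[...,1])<10)&(W[...,2]>-60)&(W[...,2]<-38);q=W[m];print("head end",len(q),q.min(0) if len(q) else 0,q.max(0) if len(q) else 0)
g=W[60:300,80:320]; # face normal in tool frame
m=(W[...,2]>170)&(W[...,2]<300);q=W[100:235,190:270].reshape(-1,3);q=q[(q[:,2]>150)]
A=np.c_[q[:,:2],np.ones(len(q))];co=np.linalg.lstsq(A,q[:,2],rcond=None)[0]
for _ in range(10):
    w=abs(q[:,2]-A@co)<4;co=np.linalg.lstsq(A[w],q[w][:,2],rcond=None)[0]
print("face plane in tool (z=ax+by+c)",co,w.sum())
E
```

```text
near slot [array([  5.27,  30.49, 179.78]), array([  5.07,  50.61, 181.03]), array([ 18.82,  40.26, 181.18]), array([ -9.17,  41.08, 182.14])]
z of mouth 182.0644605201854
[180.66 181.51 182.2  183.13 223.29]
mouth tool [  4.99  40.65 181.51]
collar far edge 39 [17.68 -1.04 39.  ] sides -16.388424645587804 14.295291762797248
collar far edge 45 [16.44 -1.05 45.  ] sides -16.77614592388201 14.670380497416659
collar cloud 521 [-10.36 -16.28  38.44] [16.53 14.13 45.41] 40.50354972983553
head end 1780 [-18.23  -9.97 -59.98] [ 20.93   9.92 -38.02]
face plane in tool (z=ax+by+c) [  0.01   0.   225.48] 7340
```

```bash

python3 -m inch '{"gripper":[0,0,0,0,0,0,0,0],"xyz":[[0.003,0.0207,0.0003],[0.003,0.0207,0.0003],[0.0081,-0.0009,-0.0177],[0.0081,-0.0009,-0.0177],[0.0081,-0.0009,-0.0177],[0.0081,-0.0009,-0.0177],[0,0,0],[0,0,0]],"rotation":[[0,0,0],[0,0,0],[0,0,0],[0,0,0],[0,0,0],[0,0,0],[0,0,0],[0,0,0]]}'
python3 -m inch '{"gripper":[0,0,0],"xyz":[[0,0,0],[0,0,0],[0,0,0]],"rotation":[[0,0,0],[0,0,0],[0,0,0]]}'
python3 - <<'E'
from h import *
np.set_printoptions(precision=2,suppress=True)
f=shot("w4");H=f["hand_eye"];W=cloud(f,H);print(f["pos"],f["ori"])
c=f["frame"][110:230,203:363];cv2.imwrite("pics/w4c.png",cv2.resize(c,None,fx=5,fy=5,interpolation=2)[:,:,::-1])
m=(abs(W[...,0])<40)&(abs(W[...,1])<40)&(W[...,2]>98)&(W[...,2]<112);q=W[m];print("knob",len(q),q.min(0),q.max(0),np.median(q[:,2]))
m=(abs(W[...,0])<25)&(abs(W[...,1])<25)&(W[...,2]>34)&(W[...,2]<46);q=W[m];print("collar",q.min(0),q.max(0))
E
```

```text
time_s: 9.03
position: [598.8, 105.6, 217.4]
orientation: [0.348, 2.689, 0.011]
ft_force: [0.4, -0.3, -1.9]
finger_gap: 0.134
gripper_force: 45.0
time_s: 9.28
position: [599.5, 106.5, 219.7]
orientation: [0.347, 2.686, 0.015]
ft_force: [0.2, -0.1, -1.3]
finger_gap: 0.139
gripper_force: 45.0
[599.52 106.46 219.67] [0.35 2.69 0.02]
knob 1349 [-17.   -29.28 102.44] [ 28.27  25.88 111.7 ] 105.15081729973247
collar [-10.25 -16.29  38.29] [16.47 14.06 45.98]
```

View pics/w4c.png

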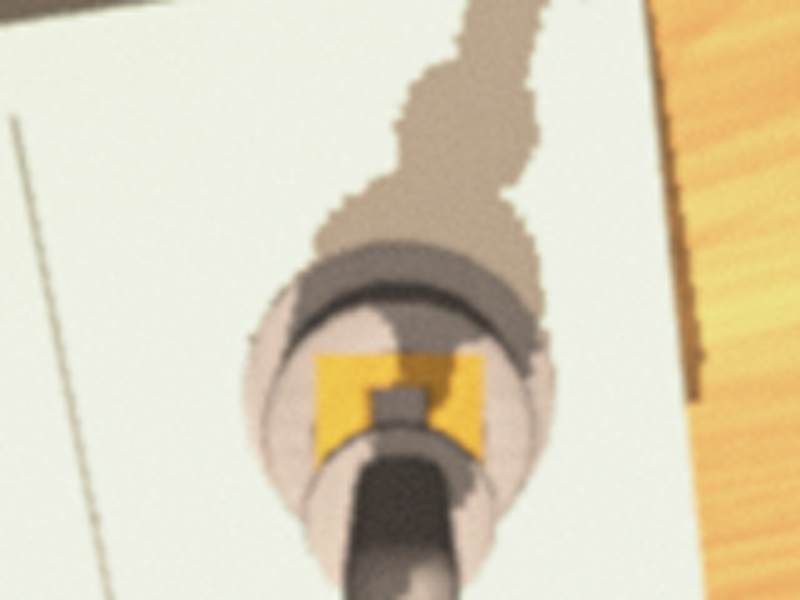

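Brass spans x 316–485 (centre 400), collar 302–495 (centre 398.5): lateral alignment is good. For tool x I use the brass top edge (y 354) and the slot's top edge (y 388).

```bash
python3 - <<'E'
from h import *
np.set_printoptions(precision=2,suppress=True)
f=load("w4");H=f["hand_eye"];W=cloud(f,H)
def ray(u,v,z):
    d=H[:3,:3]@np.array([(u-f["cx"])/f["fx"],-(v-f["cy"])/f["fy"],-1]);c=H[:3,3];return c+(z-c[2])/d[2]*d
for u,v in((270,182),(295,182),(270,190),(296,190)): print(W[v,u])
for z in(102.5,103.5,105):
  print(z,"brass top",ray(282.6,180.4,z),"slot top",ray(282.4,187.2,z),"L/R",ray(265.8,190,z)[1],ray(299.6,190,z)[1],"knob L/R",ray(203+262/5-.4,190,z)[1],ray(203+531/5-.4,190,z)[1])
# collar far edge at row 110+424/5-.4
for z in (39,45): print("collar",ray(282.4,110+424/5-.4,z))
E
```

```text
[ 16.42 -13.75 104.87]
[ 16.4   11.34 104.98]
[  8.57 -13.77 103.26]
[  8.24  12.42 104.98]
102.5 brass top [ 18.42  -1.11 102.5 ] slot top [ 11.56  -1.31 102.5 ] L/R -17.943669230334223 15.923953955351681 knob L/R -28.765764662001235 25.14195947841193
103.5 brass top [ 18.26  -1.11 103.5 ] slot top [ 11.38  -1.31 103.5 ] L/R -17.999925363416537 15.978794347913357 knob L/R -28.857520694088983 25.22703784726632
105 brass top [ 18.02  -1.11 105.  ] slot top [ 11.1   -1.31 105.  ] L/R -18.084309563040012 16.061054936755877 knob L/R -28.99515474222061 25.354655400547898
collar [17.35 -1.2  39.  ]
collar [16.11 -1.21 45.  ]
```

```bash

python3 -m inch '{"gripper":[0,0,0,0,0,0,0],"xyz":[[-0.0004,0.0001,-0.0002],[0.0034,-0.0004,-0.0072],[0.0034,-0.0004,-0.0072],[0.0034,-0.0003,-0.0073],[0.0021,-0.0002,-0.0045],[0.0021,-0.0002,-0.0045],[0,0,0]],"rotation":[[0,0,0],[0,0,0],[0,0,0],[0,0,0],[0,0,0],[0,0,0],[0,0,0]]}'
```

```text
time_s: 9.92
position: [613.1, 104.2, 185.9]
orientation: [0.347, 2.688, 0.011]
ft_force: [1.2, -0.7, -2.2]
finger_gap: 0.134
gripper_force: 45.0
```

```bash

python3 -m inch '{"gripper":[0,0,0,0,0],"xyz":[[0.0021,-0.0002,-0.0045],[0.0021,-0.0002,-0.0045],[0.0021,-0.0002,-0.0045],[0.0017,-0.0002,-0.0036],[0,0,0]],"rotation":[[0,0,0],[0,0,0],[0,0,0],[0,0,0],[0,0,0]]}'
```

```text
time_s: 10.33
position: [621.1, 103.6, 169.3]
orientation: [0.347, 2.688, 0.012]
ft_force: [0.4, 0.3, -1.5]
finger_gap: 0.129
gripper_force: 45.0
```

```bash

python3 -m inch '{"gripper":[0,0,0,0],"xyz":[[0.0008,-0.0001,-0.0018],[0.0008,-0.0001,-0.0018],[0.0004,0,-0.0009],[0,0,0]],"rotation":[[0,0,0],[0,0,0],[0,0,0],[0,0,0]]}'
python3 -m inch '{"gripper":[0,0],"xyz":[[0.0004,0,-0.0009],[0,0,0]],"rotation":[[0,0,0],[0,0,0]]}'
```

```text
time_s: 10.67
position: [623.2, 103.8, 166.5]
orientation: [0.347, 2.687, 0.014]
ft_force: [-3.9, 0.3, 3.6]
finger_gap: 0.138
gripper_force: 45.0
time_s: 10.83
position: [623.6, 104.0, 166.5]
orientation: [0.347, 2.687, 0.015]
ft_force: [-10.8, 0.1, 13.0]
finger_gap: 0.136
gripper_force: 45.0
```

```bash
python3 - <<'E'
from h import *
np.set_printoptions(precision=2,suppress=True)
f=shot("w5");W=cloud(f,f["hand_eye"]);print(f["pos"])
m=(abs(W[...,0])<40)&(abs(W[...,1])<40)&(W[...,2]>30)&(W[...,2]<60)
print(np.histogram(W[m][:,2],bins=np.arange(30,61,2)))
E
```

```text
[623.57 103.99 166.53]
(array([   0,    0,    0,    0,  140,  358,   22,  242, 1422,  131,   14,
         10,   28,   13,   13]), array([30, 32, 34, 36, 38, 40, 42, 44, 46, 48, 50, 52, 54, 56, 58, 60]))
```

Collar top is at 40.5 and the knob at 46.7, so the collar is seated. Turning clockwise.

```bash

python3 -m inch '{"gripper":[0,0,0,0,0,0,0],"xyz":[[0,0,0],[0,0,0],[0,0,0],[0,0,0],[0,0,0],[0,0,0],[0,0,0]],"rotation":[[2.1,-0.23,-4.53],[2.1,-0.23,-4.53],[2.1,-0.23,-4.53],[2.1,-0.23,-4.53],[2.1,-0.23,-4.53],[2.1,-0.23,-4.53],[0,0,0]]}'
```

```text
time_s: 11.47
position: [623.7, 104.0, 166.6]
orientation: [1.039, 2.514, 0.174]
ft_force: [-8.3, 0.3, 13.4]
finger_gap: 0.138
gripper_force: 45.1
```

```bash

python3 -m inch '{"gripper":[0,0,0,0,0,0,0,0],"xyz":[[0,0,0],[0,0,0],[0,0,0],[0,0,0],[0,0,0],[0,0,0],[0,0,0],[0,0,0]],"rotation":[[2.1,-0.23,-4.53],[2.1,-0.23,-4.53],[2.1,-0.23,-4.53],[2.1,-0.23,-4.53],[2.1,-0.23,-4.53],[2.1,-0.23,-4.53],[2.1,-0.23,-4.53],[0,0,0]]}'
python3 - <<'E'
from h import *
from plant import r
s=r.read_state();np.set_printoptions(precision=3,suppress=True)
M=R.from_rotvec(s["orientation"]).as_matrix();n=np.array([-.42,.046,.906])
ex=np.array([.9,-.1,.42]);ey=np.cross(n,ex);x=-M[:,0];print("turn deg",np.degrees(np.arctan2(-x@ey,x@ex)),"tz.n",M[:,2]@n,"torque n",s["moment"],s["moment"]@n,s["qpos"])
E
```

```text
time_s: 12.13
position: [623.4, 103.7, 166.5]
orientation: [1.773, 2.117, 0.346]
ft_force: [-12.2, -1.2, 16.2]
finger_gap: 0.14
gripper_force: 45.1
turn deg 73.62670108416377 tz.n -0.9996607730732681 torque n [-0.616  1.645 -0.328] 0.03718530806792114 [-0.871  0.283  0.654  2.076 -0.044  0.429 -0.06 ]
```

```bash

python3 -m inch '{"gripper":[0,0,0,0,0],"xyz":[[0,0,0],[0,0,0],[0,0,0],[0,0,0],[0,0,0]],"rotation":[[1.26,-0.14,-2.72],[1.26,-0.14,-2.72],[0.84,-0.09,-1.81],[0.42,-0.05,-0.91],[0,0,0]]}'
python3 - <<'E'
from h import *
from plant import r
f=shot("w6")
s=r.read_state();np.set_printoptions(precision=3,suppress=True)
M=R.from_rotvec(s["orientation"]).as_matrix();n=np.array([-.42,.046,.906])
ex=np.array([.9,-.1,.42]);ey=np.cross(n,ex);x=-M[:,0];print("turn deg",np.degrees(np.arctan2(-x@ey,x@ex)),"tz.n",M[:,2]@n,"torque n",s["moment"],s["moment"]@n,s["joint_torque"][6])
c=f["frame"][90:270,183:383];cv2.imwrite("pics/w6c.png",cv2.resize(c,None,fx=3.3,fy=3.3,interpolation=2)[:,:,::-1])
E
```

```text
time_s: 12.55
position: [623.2, 103.8, 166.4]
orientation: [1.941, 1.986, 0.386]
ft_force: [-13.1, -1.3, 17.3]
finger_gap: 0.133
gripper_force: 45.2
turn deg 82.39210492132874 tz.n -0.9996596183420629 torque n [-0.649  1.82  -0.166] 0.20559529131761695 -0.2371752541512251
```

View pics/w6c.png

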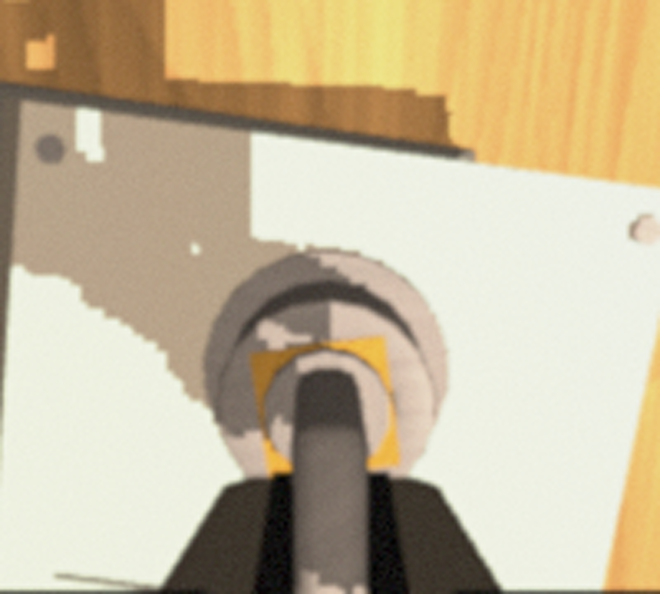

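The key's head lies at about 82° and the brass square sits ~7° behind it (its top edge runs (252,355)–(387,338)). The 0.2 N m of torque also says it's on the 75° stop. Now I release, retreat along the axis and go over in front of the lever.

```bash

python3 -m inch '{"gripper":[0.045,0.045,0.045,0.045,0.045,0.045,0.045,0.045],"xyz":[[0,0,0],[0,0,0],[0,0,0],[-0.0042,0.0005,0.009],[-0.0084,0.0009,0.0181],[-0.0105,0.0012,0.0227],[-0.0105,0.0012,0.0227],[-0.0084,0.0009,0.0181]],"rotation":[[0,0,0],[0,0,0],[0,0,0],[0,0,0],[0,0,0],[0,0,0],[0,0,0],[0,0,0]]}'
python3 -m inch '{"gripper":[0.045,0.045,0.02,0,0,0,0,0],"xyz":[[-0.011,-0.0176,-0.0042],[-0.011,-0.0176,-0.0042],[-0.011,-0.0176,-0.0042],[-0.011,-0.0176,-0.0042],[-0.011,-0.0176,-0.0042],[-0.011,-0.0176,-0.0042],[-0.011,-0.0176,-0.0042],[-0.011,-0.0176,-0.0042]],"rotation":[[0,0,0],[0,0,0],[0,0,0],[0,0,0],[0,0,0],[0,0,0],[0,0,0],[0,0,0]]}' 20
python3 -m inch '{"gripper":[0,0,0],"xyz":[[0,0,0],[0,0,0],[0,0,0]],"rotation":[[0,0,0],[0,0,0],[0,0,0]]}'
python3 - <<'E'
from h import *
from plant import r
np.set_printoptions(precision=2,suppress=True)
s=r.read_state();print(s["position"])
f=r.grab_frame("top");W=cloud(f);f2=r.grab_frame("side");W2=cloud(f2)
cv2.imwrite("pics/side7.png",cv2.resize(f2["frame"][140:290,230:400],None,fx=4,fy=4,interpolation=2)[:,:,::-1])
ex=np.array([.9,-.1,.42]);n=np.array([-.42,.046,.906]);ey=np.cross(n,ex);m0=np.array([642.3,101.7,125.6])
for nm,C in(("top",W),("side",W2)):
    q=C.reshape(-1,3);q=q[~np.isnan(q[:,0])]-m0;q=q@np.c_[ex,ey,n]
    k=q[(np.hypot(q[:,0],q[:,1])<30)&(q[:,2]>30)&(q[:,2]<100)];print(nm,"key s,t,h",len(k),k.min(0) if len(k) else 0,k.max(0) if len(k) else 0)
    k=q[(abs(q[:,0])<70)&(abs(q[:,1]+150)<25)&(q[:,2]>10)&(q[:,2]<75)];print("lever",len(k),k.min(0) if len(k) else 0,k.max(0) if len(k) else 0)
E
```

```text
time_s: 13.27
position: [581.6, 108.1, 256.7]
orientation: [1.939, 1.984, 0.385]
ft_force: [0.4, 0.5, -0.6]
finger_gap: 0.485
gripper_force: 0.0
time_s: 13.93
position: [493.2, -33.2, 221.8]
orientation: [1.939, 1.985, 0.386]
ft_force: [-0.0, 0.1, -0.6]
finger_gap: 0.078
gripper_force: 0.0
time_s: 14.18
position: [494.4, -31.9, 222.5]
orientation: [1.939, 1.985, 0.387]
ft_force: [-0.8, 0.2, 0.0]
finger_gap: 0.006
gripper_force: 0.0
[494.41 -31.87 222.51]
top key s,t,h 157 [ -8.1  -18.44  37.28] [ 7.38 20.45 93.21]
lever 147 [ -42.43 -161.33   10.52] [  -9.32 -136.34   63.91]
side key s,t,h 178 [-10.43 -20.92  30.28] [ 5.56 19.02 91.58]
lever 281 [ -42.64 -164.3    10.5 ] [ -10.3  -137.41   61.67]
```

View pics/side7.png

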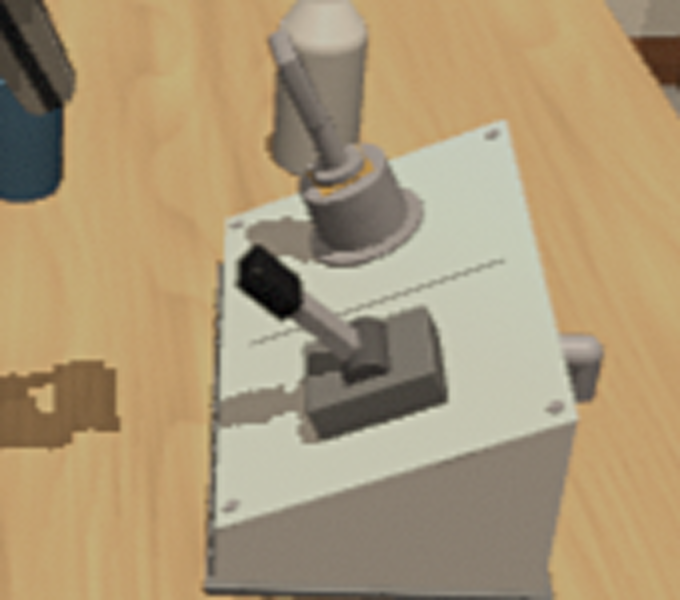

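The key is seated with its head end at (285,45), and the lever is still off with its grip at (268,280). Descending in front of the lever, then pushing.

```bash

python3 -m inch '{"gripper":[0,0,0,0,0,0,0],"xyz":[[0.0081,-0.0009,-0.0175],[0.0081,-0.0009,-0.0175],[0.0081,-0.0009,-0.0175],[0.0081,-0.0009,-0.0175],[0.0081,-0.0009,-0.0175],[0.0081,-0.0009,-0.0175],[0,0,0]],"rotation":[[0,0,0],[0,0,0],[0,0,0],[0,0,0],[0,0,0],[0,0,0],[0,0,0]]}'
python3 -m inch '{"gripper":[0,0,0,0,0,0,0,0],"xyz":[[0.009,-0.001,0.0042],[0.009,-0.001,0.0042],[0.009,-0.001,0.0042],[0.009,-0.001,0.0042],[0.009,-0.001,0.0042],[0.009,-0.001,0.0042],[0.009,-0.001,0.0042],[0,0,0]],"rotation":[[0,0,0],[0,0,0],[0,0,0],[0,0,0],[0,0,0],[0,0,0],[0,0,0],[0,0,0]]}'
```

```text
time_s: 14.87
position: [528.1, -32.8, 136.5]
orientation: [1.946, 2.0, 0.377]
ft_force: [0.2, 0.1, -0.2]
finger_gap: 0.004
gripper_force: 0.0
time_s: 15.53
position: [593.9, -39.1, 170.0]
orientation: [1.942, 1.998, 0.387]
ft_force: [0.4, -0.7, -0.3]
finger_gap: 0.007
gripper_force: 0.0
```

```bash

python3 -m inch '{"gripper":[0,0,0,0,0],"xyz":[[-0.0072,0.0008,-0.0034],[0.0036,-0.0014,-0.0078],[0.0036,-0.0014,-0.0079],[0.0036,-0.0014,-0.0079],[0,0,0]],"rotation":[[0,0,0],[0,0,0],[0,0,0],[0,0,0],[0,0,0]]}'
python3 - <<'E'
from h import *
from plant import r
np.set_printoptions(precision=2,suppress=True)
s=r.read_state();f2=r.grab_frame("side");C=cloud(f2);print(s["qpos"],s["ft_force"])
ex=np.array([.9,-.1,.42]);n=np.array([-.42,.046,.906]);ey=np.cross(n,ex);m0=np.array([642.3,101.7,125.6]);F=np.c_[ex,ey,n]
print("tcp",(s["position"]-m0)@F,F.T@R.from_rotvec(s["orientation"]).as_matrix())
cv2.imwrite("pics/side8.png",cv2.resize(f2["frame"][140:290,230:400],None,fx=4,fy=4,interpolation=2)[:,:,::-1])
E
```

```text
time_s: 15.95
position: [590.6, -41.7, 138.4]
orientation: [1.951, 2.006, 0.381]
ft_force: [-9.4, 3.1, 7.6]
finger_gap: 0.004
gripper_force: 5.1
[-0.74  0.29  0.86  2.19 -0.58  0.39  0.58] [-9.39  3.13  7.6 ]
tcp [ -26.84 -147.95   26.76] [[-0.13  0.99 -0.02]
 [ 0.99  0.13  0.01]
 [ 0.02 -0.02 -1.  ]]
```

View pics/side8.png

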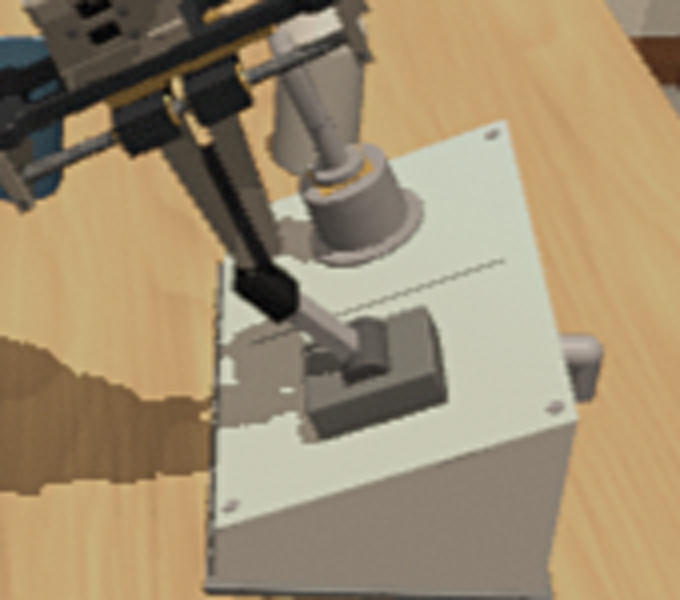

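The finger passed over the lever and now presses down on the grip tip (268,285), with the lever still off; the arm couldn't get low enough in the tilted pose. I'll back off, set the tool vertical, and push horizontally at z≈145.

```bash

python3 -m inch '{"gripper":[0,0,0,0,0,0,0,0],"xyz":[[-0.007,0.0008,0.015],[-0.007,0.0008,0.015],[-0.007,0.0008,0.015],[-0.009,0.0007,0.0035],[-0.009,0.0007,0.0035],[-0.009,0.0007,0.0035],[-0.009,0.0007,0.0035],[-0.009,0.0007,0.0035]],"rotation":[[0,0,0],[0,0,0],[0,0,0],[0.54,4.97,0],[0.54,4.97,0],[0.54,4.97,0],[0.54,4.97,0],[0.54,4.97,0]]}'
python3 -m inch '{"gripper":[0,0,0],"xyz":[[0,0,0],[0,0,0],[0,0,0]],"rotation":[[0,0,0],[0,0,0],[0,0,0]]}'
python3 - <<'E'
from plant import r
from h import *
s=r.read_state();print(s["qpos"].round(2),R.from_rotvec(s["orientation"]).as_matrix().round(3))
E
```

```text
time_s: 16.67
position: [527.3, -35.9, 203.9]
orientation: [-2.178, -2.234, -0.001]
ft_force: [1.0, -0.2, -0.3]
finger_gap: 0.006
gripper_force: 0.0
time_s: 16.92
position: [527.7, -36.9, 202.9]
orientation: [-2.183, -2.236, -0.005]
ft_force: [-0.4, -0.0, -0.7]
finger_gap: 0.003
gripper_force: 0.0
[-0.81  0.36  1.04  1.91 -0.37  1.08  0.4 ] [[-0.024  1.    -0.01 ]
 [ 1.     0.024  0.014]
 [ 0.014 -0.009 -1.   ]]
```

```bash

python3 -m inch '{"gripper":[0,0,0,0,0,0],"xyz":[[0,0,-0.015],[0,0,-0.015],[0,0,-0.015],[0,0,-0.013],[0,0,0],[0,0,0]],"rotation":[[0,0,0],[0,0,0],[0,0,0],[0,0,0],[0,0,0],[0,0,0]]}'
python3 -m inch '{"gripper":[0,0,0,0,0,0],"xyz":[[0.01,-0.0014,0],[0.01,-0.0014,0],[0.01,-0.0014,0],[0.01,-0.0014,0],[0.01,-0.0014,0],[0,0,0]],"rotation":[[0,0,0],[0,0,0],[0,0,0],[0,0,0],[0,0,0],[0,0,0]]}'
```

```text
time_s: 17.42
position: [528.0, -36.5, 145.5]
orientation: [-2.182, -2.236, -0.004]
ft_force: [-0.5, -0.6, 0.4]
finger_gap: 0.003
gripper_force: 0.0
time_s: 17.92
position: [581.3, -44.1, 145.9]
orientation: [-2.183, -2.239, -0.005]
ft_force: [-1.2, 1.6, 0.4]
finger_gap: 0.002
gripper_force: 0.0
```

```bash

python3 -m inch '{"gripper":[0,0,0,0],"xyz":[[0.01,-0.0012,0],[0.01,-0.0012,0],[0.006,-0.0007,0],[0,0,0]],"rotation":[[0,0,0],[0,0,0],[0,0,0],[0,0,0]]}'
python3 -m inch '{"gripper":[0,0],"xyz":[[0.004,-0.0005,0],[0,0,0]],"rotation":[[0,0,0],[0,0,0]]}' | sed -n 2,4p
python3 -m inch '{"gripper":[0,0],"xyz":[[0.003,-0.0003,0],[0,0,0]],"rotation":[[0,0,0],[0,0,0]]}' | sed -n 2,4p
```

```text
time_s: 18.25
position: [606.0, -46.9, 145.7]
orientation: [-2.182, -2.238, -0.004]
ft_force: [0.4, -0.5, 0.2]
finger_gap: 0.002
gripper_force: 0.0
position: [609.1, -47.2, 145.8]
orientation: [-2.182, -2.237, -0.005]
ft_force: [-0.1, -0.2, -0.6]
position: [612.1, -47.3, 145.9]
orientation: [-2.182, -2.237, -0.005]
ft_force: [-0.7, -0.1, -0.3]
```

```bash
python3 - <<'E'
from h import *
from plant import r
f2=r.grab_frame("side")
cv2.imwrite("pics/side9.png",cv2.resize(f2["frame"][140:290,230:400],None,fx=4,fy=4,interpolation=2)[:,:,::-1])
E
```

```text
(no output)
```

View pics/side9.png

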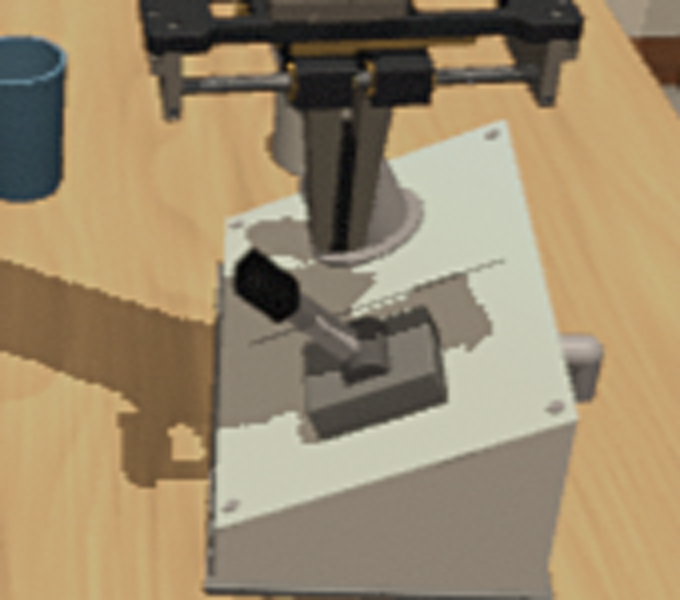

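The lever is still off with its grip at (268,285). The fingertips at (345,245) appear above or behind it, so I measure both before moving again.

```bash
python3 - <<'E'
from h import *
from plant import r
np.set_printoptions(precision=1,suppress=True)
f=r.grab_frame("side");C=cloud(f)
def px(x,y): return int(round(230+x/4)),int(round(140+y/4))
for n,x,y in(("tipL",330,245),("tipR",352,245),("mid",325,200),("fingR",365,150),("grip",268,290),("gripend",250,270),("griptop",262,258),("gripright",295,300),("stalk",330,328),("barrelhub",370,352),("blocktop",410,345)):
    u,v=px(x,y);print(n,(u,v),C[v,u],f["frame"][v,u])
s=r.read_state();print(s["position"])
E
```

```text
tipL (312, 201) [606.7 -58.4 184.5] [48 44 36]
tipR (318, 201) [618.2 -58.9 184.4] [71 64 52]
mid (311, 190) [603.9 -55.7 207.9] [75 69 58]
fingR (321, 178) [620.4 -58.6 235.3] [77 70 59]
grip (297, 212) [579.5 -54.  156.6] [ 8  9 12]
gripend (292, 208) [569.5 -52.8 165.8] [14 14 12]
griptop (296, 204) [579.6 -34.3 161.8] [50 47 39]
gripright (304, 215) [594.1 -51.  146.3] [37 32 33]
stalk (312, 222) [611.1 -51.1 128.1] [135 126 116]
barrelhub (322, 228) [630.7 -59.4 118.3] [96 91 84]
blocktop (332, 226) [652.  -54.3 118.2] [124 117 108]
[611.8 -47.4 145.9]
```

```bash
python3 - <<'E'
from h import *
from plant import r
np.set_printoptions(precision=1,suppress=True)
f=r.grab_frame("side");C=cloud(f)
for u in (312,315,318):
    for v in range(196,216,2): print((u,v),C[v,u],f["frame"][v,u])
t=r.grab_frame("top");T=cloud(t)
p=np.array([611.8,-47.4,145.9,1])
for g in (f,t):
    c=np.linalg.inv(g["cam_to_world"])@p;print("tcp px",g["cx"]+g["fx"]*c[0]/-c[2],g["cy"]-g["fy"]*c[1]/-c[2])
E
```

```text
(312, 196) [606.3 -57.4 195.3] [69 64 55]
(312, 198) [606.8 -56.2 189.9] [64 56 47]
(312, 200) [606.9 -57.  185.9] [54 49 42]
(312, 202) [607.2 -56.8 181.1] [57 53 44]
(312, 204) [632.7  77.7  80.8] [167 157 147]
(312, 206) [633.2  78.5  74.4] [94 86 76]
(312, 208) [632.   70.5  74.4] [141 130 114]
(312, 210) [630.9  62.9  74.2] [138 128 113]
(312, 212) [629.7  54.5  74.7] [138 128 112]
(312, 214) [628.9  48.7  73.3] [140 129 113]
(315, 196) [611.5 -59.9 196.8] [14 14 14]
(315, 198) [612.4 -56.8 190.1] [21 20 20]
(315, 200) [612.7 -56.9 185.5] [17 16 16]
(315, 202) [613.3 -55.4 179.8] [28 26 24]
(315, 204) [639.4  75.6  81.9] [167 156 145]
(315, 206) [639.1  72.2  78.7] [89 82 75]
(315, 208) [638.5  67.3  76.4] [140 129 114]
(315, 210) [637.1  58.2  77.4] [140 129 114]
(315, 212) [635.7  49.4  78.1] [138 128 112]
(315, 214) [635.   44.5  76.1] [139 128 112]
(318, 196) [617.8 -57.3 194.8] [77 70 59]
(318, 198) [618.5 -55.1 188.7] [77 69 59]
(318, 200) [618.7 -55.6 184.4] [75 67 56]
(318, 202) [619.2 -55.1 179.3] [89 81 71]
(318, 204) [645.6  71.1  84.9] [166 156 145]
(318, 206) [645.2  67.4  81.8] [120 113 101]
(318, 208) [644.   59.8  81.6] [150 142 126]
(318, 210) [643.1  53.3  80.6] [140 129 114]
(318, 212) [641.3  43.1  82.4] [139 128 112]
(318, 214) [640.7  38.4  80.3] [136 126 109]
tcp px 312.59755201698033 213.74383272965687
tcp px 289.18133757515477 188.0611661473921
```

The fingertips really end about 33 mm above the reported TCP (z≈178, not 146), so I passed over the lever. I go back and push 33 mm lower.

```bash

python3 -m inch '{"gripper":[0,0,0,0,0,0,0,0],"xyz":[[-0.02,0.0025,0.003],[-0.022,0.0026,0],[-0.022,0.0026,0],[-0.022,0.0026,0],[0,0,-0.012],[0,0,-0.012],[0,0,-0.012],[0,0,0]],"rotation":[[0,0,0],[0,0,0],[0,0,0],[0,0,0],[0,0,0],[0,0,0],[0,0,0],[0,0,0]]}'
python3 -m inch '{"gripper":[0,0,0,0,0,0],"xyz":[[0.01,-0.0013,0],[0.01,-0.0013,0],[0.01,-0.0013,0],[0.01,-0.0013,0],[0.01,-0.0013,0],[0,0,0]],"rotation":[[0,0,0],[0,0,0],[0,0,0],[0,0,0],[0,0,0],[0,0,0]]}'
```

```text
time_s: 19.45
position: [524.9, -36.9, 110.3]
orientation: [-2.18, -2.236, 0.0]
ft_force: [-0.4, -0.2, -0.5]
finger_gap: 0.006
gripper_force: 0.0
time_s: 19.95
position: [544.8, -39.8, 108.5]
orientation: [-2.139, -2.191, 0.047]
ft_force: [-77.7, 12.4, 49.1]
finger_gap: 0.004
gripper_force: 42.4
```

The force points along the lever's axis, so the finger jammed by friction on the grip's end. I back off, then follow the tip's arc (up and forward) instead of pushing straight.

```bash

python3 -m inch '{"gripper":[0,0,0,0],"xyz":[[-0.025,0.003,0],[-0.01,0.0012,0],[0,0,0],[0,0,0]],"rotation":[[0,0,0],[0,0,0],[0,0,0],[0,0,0]]}'
python3 - <<'E'
from h import *
from plant import r
np.set_printoptions(precision=2,suppress=True)
print(r.read_state()["qpos"])
f=r.grab_frame("side")
cv2.imwrite("pics/side10.png",cv2.resize(f["frame"][140:290,230:400],None,fx=4,fy=4,interpolation=2)[:,:,::-1])
C=cloud(f)
q=C.reshape(-1,3);q=q[~np.isnan(q[:,0])]
k=q[(abs(q[:,0]-540)<28)&(abs(q[:,1]+45)<25)&(q[:,2]>60)&(q[:,2]<175)]
for z in range(95,175,8):
    w=k[abs(k[:,2]-z)<4]; print(z,len(w),w[:,0].min() if len(w) else 0,w[:,0].max() if len(w) else 0,w[:,1].mean() if len(w) else 0)
k=q[(q[:,0]>560)&(q[:,0]<650)&(abs(q[:,1]+47)<22)&(q[:,2]>125)&(q[:,2]<200)];print("lever",k.min(0),k.max(0))
ex=np.array([.9,-.1,.42]);n=np.array([-.42,.046,.906]);ey=np.cross(n,ex);m0=np.array([642.3,101.7,125.6])
z=(q-m0)@np.c_[ex,ey,n];k=z[(np.hypot(z[:,0],z[:,1])<30)&(z[:,2]>30)&(z[:,2]<100)];print("key",k.min(0),k.max(0))
E
```

```text
time_s: 20.28
position: [543.1, -39.5, 113.6]
orientation: [-2.183, -2.239, -0.008]
ft_force: [-0.3, 0.5, 0.4]
finger_gap: 0.005
gripper_force: 0.0
[-0.69  0.51  0.92  1.96 -0.52  0.94  0.53]
95 0 0 0 0
103 0 0 0 0
111 0 0 0 0
119 0 0 0 0
127 0 0 0 0
135 0 0 0 0
143 4 538.8269137451125 566.0922568025926 -50.14935386881268
151 61 529.0618406674204 567.8498243085711 -48.13690114549821
159 75 527.8750511398893 567.8441247433599 -46.89679054310136
167 50 527.5435301431876 567.7063953018717 -49.06885920297693
lever [560.06 -57.3  125.01] [613.85 -29.12 163.29]
key [-10.29 -20.71  33.48] [ 5.25 17.84 90.92]
```

```bash

python3 -m inch '{"gripper":[0,0,0,0,0,0,0,0],"xyz":[[-0.005,0.0005,-0.004],[0,0,-0.004],[0.008,-0.001,0],[0.0042,-0.0005,0.0064],[0.0048,-0.0005,0.0059],[0.0053,-0.0006,0.0055],[0.0057,-0.0006,0.0052],[0,0,0]],"rotation":[[0,0,0],[0,0,0],[0,0,0],[0,0,0],[0,0,0],[0,0,0],[0,0,0],[0,0,0]]}'
python3 - <<'E'
from h import *
from plant import r
np.set_printoptions(precision=2,suppress=True)
C=cloud(r.grab_frame("side"));q=C.reshape(-1,3);q=q[~np.isnan(q[:,0])]
k=q[(q[:,0]>530)&(q[:,0]<650)&(abs(q[:,1]+47)<22)&(q[:,2]>125)&(q[:,2]<210)]
for x in range(550,625,6):
    w=k[abs(k[:,0]-x)<3];print(x,len(w),w[:,2].min() if len(w) else 0,w[:,2].max() if len(w) else 0)
E
```

```text
time_s: 21.0
position: [566.2, -42.6, 129.4]
orientation: [-2.183, -2.239, -0.008]
ft_force: [-0.9, -0.5, 0.3]
finger_gap: 0.005
gripper_force: 0.2
550 35 167.60328412619833 209.50308717015747
556 60 162.66004600667503 209.25526433439245
562 66 162.79638566457555 209.62521458480427
568 66 162.60052560671807 209.74770275547309
574 59 162.7475956003314 209.89247103670044
580 38 168.35135378920165 209.6964768350071
586 41 161.65288394151025 181.41223236346138
592 58 151.73272936340288 183.09593356282159
598 54 148.63581799288954 181.3418327529949
604 43 137.18765832271538 172.75408895952006
610 37 126.80218212232018 164.07701224993752
616 29 125.84766300177637 146.32927733401544
622 17 125.07259467017349 136.3854505955536
```

The lever is moving with the finger. Continuing.

```bash

python3 -m inch '{"gripper":[0,0,0,0,0,0,0],"xyz":[[0.006,-0.0007,0.004],[0.007,-0.0008,0.003],[0.007,-0.0008,0.001],[0.007,-0.0008,0],[0.007,-0.0008,0],[0.007,-0.0008,0],[0,0,0]],"rotation":[[0,0,0],[0,0,0],[0,0,0],[0,0,0],[0,0,0],[0,0,0],[0,0,0]]}'
python3 -m inch '{"gripper":[0,0,0],"xyz":[[0.005,-0.0006,0],[0.003,-0.0003,0],[0,0,0]],"rotation":[[0,0,0],[0,0,0],[0,0,0]]}'
python3 -m inch '{"gripper":[0,0],"xyz":[[0.003,-0.0003,0],[0,0,0]],"rotation":[[0,0,0],[0,0,0]]}'
```

```text
time_s: 21.63
position: [606.7, -47.1, 135.6]
orientation: [-2.183, -2.239, -0.005]
ft_force: [-0.0, 0.3, -0.1]
finger_gap: 0.001
gripper_force: 0.0
time_s: 21.88
position: [613.5, -48.0, 135.7]
orientation: [-2.182, -2.238, -0.005]
ft_force: [0.1, -0.4, 0.3]
finger_gap: 0.004
gripper_force: 0.0
time_s: 22.05
position: [614.0, -48.0, 135.6]
orientation: [-2.179, -2.234, -0.001]
ft_force: [-6.4, 0.8, 4.0]
finger_gap: 0.006
gripper_force: 3.3
```

```bash

python3 -m inch '{"gripper":[0,0,0],"xyz":[[0.002,-0.0002,0],[0,0,0],[0,0,0]],"rotation":[[0,0,0],[0,0,0],[0,0,0]]}'
python3 - <<'E'
from h import *
from plant import r
f=r.grab_frame("side");C=cloud(f);q=C.reshape(-1,3);q=q[~np.isnan(q[:,0])]
k=q[(q[:,0]>585)&(q[:,0]<670)&(abs(q[:,1]+47)<22)&(q[:,2]>112)&(q[:,2]<215)]
for z in range(120,210,8):
    w=k[abs(k[:,2]-z)<4];print(z,len(w),w[:,0].min().round(1) if len(w) else 0,w[:,0].max().round(1) if len(w) else 0)
E
```

```text
time_s: 22.3
position: [614.1, -47.9, 135.6]
orientation: [-2.177, -2.231, 0.001]
ft_force: [-11.7, 2.1, 8.6]
finger_gap: 0.005
gripper_force: 6.2
120 164 622.1 666.1
128 19 627.9 637.0
136 22 628.2 638.0
144 17 629.2 637.5
152 20 628.8 639.0
160 17 626.2 641.1
168 47 604.0 642.9
176 77 599.7 643.9
184 88 599.0 643.4
192 120 598.7 646.1
200 56 598.2 628.6
208 67 597.4 629.9
```

The lever leans about 3.5–5° past vertical, as expected at the on stop (3.6°). Backing away and checking.

```bash

python3 -m inch '{"gripper":[0,0,0,0,0,0,0,0],"xyz":[[-0.015,0.0017,0],[-0.02,0.002,0],[-0.02,0.002,0.01],[-0.02,0.002,0.02],[-0.02,0.002,0.02],[0,0,0.02],[0,0,0],[0,0,0]],"rotation":[[0,0,0],[0,0,0],[0,0,0],[0,0,0],[0,0,0],[0,0,0],[0,0,0],[0,0,0]]}'
python3 - <<'E'
from h import *
from plant import r
np.set_printoptions(precision=1,suppress=True)
f=r.grab_frame("side");t=r.grab_frame("top");T0=load("top0")
a=cv2.resize(f["frame"][140:290,230:400],None,fx=3.3,fy=3.3,interpolation=2)
b=t["frame"][130:280,130:400]
cv2.imwrite("pics/fin.png",a[:,:,::-1])
C=cloud(f).reshape(-1,3);C=C[~np.isnan(C[:,0])]
k=C[(C[:,0]>600)&(C[:,0]<670)&(abs(C[:,1]+47)<22)&(C[:,2]>112)]
for z in range(124,200,12):
    w=k[abs(k[:,2]-z)<4];print(z,w[:,0].min(),w[:,0].max())
ex=np.array([.9,-.1,.42]);n=np.array([-.42,.046,.906]);ey=np.cross(n,ex);m0=np.array([642.3,101.7,125.6])
z=(C-m0)@np.c_[ex,ey,n];k=z[(np.hypot(z[:,0],z[:,1])<30)&(z[:,2]>55)&(z[:,2]<100)];print("key",k.min(0),k.max(0),cv2.minAreaRect(k[:,:2].astype(np.float32)))
A=cloud(T0);B=cloud(t)
for nm,(u,v),zz in(("tumb",(161,253),85),("bottle",(152,178),60),("jar",(378,160),70)):
    for W in(A,B):
        s=W[v-30:v+30,u-30:u+30].reshape(-1,3);s=s[s[:,2]>zz];print(nm,s.mean(0),len(s))
E
```

```text
time_s: 23.02
position: [523.8, -38.0, 206.6]
orientation: [-2.182, -2.239, -0.01]
ft_force: [-0.6, 0.7, 0.0]
finger_gap: 0.004
gripper_force: 0.0
124 627.4466332703046 664.8963739423681
136 628.1816646373486 638.1123778239338
148 628.8427759507254 638.645491957694
160 625.7984709601338 643.271497687172
172 626.78701188228 644.3019279179372
184 627.1551341842979 643.3976827538485
196 629.8213850045253 642.2417383866782
key [ -9.8 -21.   55.2] [ 5.2 18.3 92. ] ((-2.958369493484497, -0.9048538208007812), (13.067422866821289, 39.652042388916016), 7.5183796882629395)
tumb [448.1 302.8  97.9] 176
tumb [448.7 302.8  97.3] 180
bottle [655.6 309.5 123.9] 535
bottle [655.5 309.7 123.3] 537
jar [ 695.  -299.8   89.5] 579
jar [ 694.9 -299.7   89.3] 580
```

View pics/fin.png

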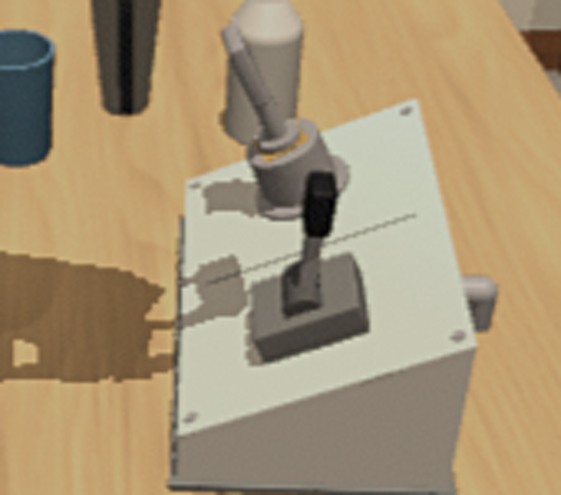

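The lever is on with its grip at (320,200), the key is seated and turned with its head at (235,40), the bystanders haven't moved, and the fingers at (127,60) touch nothing.

```bash
python3 -c "
from plant import r
print(r.close_job())"
```

```text
the job is handed in; nothing more can be done
None
```

I handed the job in: by camera measurement the key is home in the lock and turned to its clockwise stop, the lever is at its on stop, and the tumbler, bottle and jar are unmoved; one lever push jammed at about 90 N (fingers on the grip, under the 120 N wrist limit), and no verdict came back.

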